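Set the bench magnifier over the pen being carved

ROBOT

A 7-joint arm with a two-finger parallel gripper is mounted at the origin on a cart in front of the work surface, level with it; the furniture and walls round the work are solid. World frame = base frame: x ahead of the robot, y to its left, z up, the work surface at z = 0. Lengths are in mm, angles in rad, forces in N, time in s.
With the tool pointing down it reaches from about 350 to 900 mm from the base axis. Payload 19.9 kg.
Tool frame: the origin (TCP) lies midway between the tips of the shut fingers; the grasp point (between the pads) lies 19 mm behind it; z points along the fingers, y is the line along which they close (so a half turn about z gives the same grasp; the last joint's range is limited). The gripper opens to 94 mm and grips with 3 to 60 N. Pads are 16 mm wide; open, the fingers measure 119 mm over their backs; the gripper's body (75 mm by 177 mm) begins 78 mm behind the grasp point.
Start: joints at [1.091, 0.417, -0.01, 1.614, 0.005, 1.111, -0.053], TCP at [265.524, -565.77, 205.425] pointing down, gripper open.
Joint ranges: [-2.81, 2.81], [-0.39, 2.02], [-1.27, 1.25], [0.06, 2.57], [-1.19, 4.33], [0.19, 2], [-2.82, 2.82]. Speed limits (rad/s): [1.89, 1.89, 2.39, 2.39, 3.01, 3.01, 3.01].

INTERFACE

Orientations are given as a rotation vector (axis times angle).
In Python, from station import robot gives the robot as it stands.
- The arm moves only by the tool drive_tool, never from a script. Its argument "increments" is a list of rows, each a list of 7 numbers: the shift along the tool's x, y, z in m, then the turn, a rotation vector about the tool's x, y, z in rad, then the finger opening in m, from 0 to 0.094. In form: [[tx, ty, tz, ax, ay, az, claw], ...]. A call has 1 to 12 rows; each row shifts and turns the commanded pose from where the row before left it, along the tool's axes as they then stand; what a row does not reach is not made up. A row lasts 1/10 s, in which the tool goes at most 50 mm and 8.59 degrees, less where a joint would pass 70% of its speed; a pose out of reach is approached as far as the arm can. A call with a gripper value outside its range is refused whole. The fingers move at their own pace and stop on an object; "force" is the grip in N (left out, the last holds). Time passes only in rows, so rows that do not move let the fingers close. It gives the time, the measured TCP pose, the force, the opening and the grip force at its end, in the units of the state.
- robot.state(): the state, without advancing time (a new reading comes with each control period).
- robot.read_camera(name): name is "side" or "top" or "wrist"; returns the picture (420x560x3 uint8, red, green, blue); there is no depth.
- robot.camera_info(name): a dict with "K" (3x3 intrinsics, pixels), "extrinsics" (4x4, takes a point from world to camera coordinates). Camera axes: x right, y down, z forward; pixel columns grow to the right and rows downward; lengths in mm; the calibration is good to about 2 mm. A picture is of the moment at which its call begins: read the wrist's pose just before it. camera_info takes no time and is no camera call; for the wrist camera it gives the pose at the moment of the call.
- robot.close_job(): hands the job in; it is judged then, once.
The state is a dict: "clock": time; "joint_positions": joint angles; "dq": joint speeds; "effort": joint torques, N m; "ee_pos": TCP position; "ee_rot": TCP orientation; "ft_force": force on the tool from outside, world axes, zero at the start; "wrist_torque": the same for the moment, N m; "finger_gap": finger opening in mm; "finger_force": force on a finger pad.
Only numpy, scipy, OpenCV 4.12 (cv2) and the standard library are available. Lean on these libraries where they do the work, as an engineer would, in place of code of your own. Each camera call takes 0.05 s, during which the arm holds its last target. There are 200 camera calls.

TASK

Get the magnifier ready for detail carving: swing its upper arm round the post until the lens is centred straight above the pen held in the lower arm's clip, and turn the lens level, so that one looks straight down through it at the pen. Leave the lower arm with the pen where it is, and let go of the magnifier when it is set.

Things in the scene. Friction and masses are not known exactly. Their poses are not given: they have to be found in the camera images.
- stand: Bench magnifier stand, fixed to the table: a dark round steel foot 120 mm across, with an upright post 16 mm thick, topped by a black cap 25 mm across that ends 192 mm up. Origin on the table at the post's axis, z up. Two horizontal arms turn about the post, one above the other; they point to the stand's -x at joint value 0.
- upper_arm (a joint): Swing of the upper (lens) arm about the post, rad, -1.5 to 1.5; 0 points to the stand's -x, positive swings the lens toward the stand's +y (clockwise seen from above). Friction (0.5 N m) holds it where it is left. Arm: a steel rod 12 mm thick with its axis 168 mm above the table, the lens centre 180 mm from the post axis.
- lower_arm (a joint): Swing of the lower (work) arm about the post, same zero and sense as the upper arm; stiffer friction (1.5 N m). Its rod lies 62 mm above the table.
- lens (a joint): Tilt of the lens about the line from the post through the lens centre, rad, -1.1 to 1.1; 0 is level, positive raises the tab side. Light friction (0.06 N m) holds it anywhere; it has no stop at level. Tilting does not move the lens centre.
- lens_center (a point): Centre of the round lens, 168 mm above the table. Lens with its black frame: 92 mm across, 10 mm thick. The frame's z axis is the lens's own axis (vertical when the lens is level), its y axis points to the tab, its x axis toward the post.
- lens_tab (a point): Middle of the upper face of the thumb tab on the lens frame: a black tab 22 mm wide (along the hinge line), 7 mm thick, standing out to 62 mm from the lens centre. This point is 52 mm from the lens centre along the lens's y and 5 mm along its z; the tab's upper face is flush with the frame's.
- grip_knob (a point): Centre of the top of the black upright grip knob on the upper arm, 85 mm from the post axis, 209 mm above the table. Round, 20 mm across; 27 mm of its height can be gripped; the arm's rod is 35 mm below its top.
- work_mid (a point): Middle of the top of the half-carved dark wooden pen (10 x 128 x 39 mm), clamped by its middle in the clip of the lower arm, 180 mm from the post axis like the lens centre; 94 mm above the table.

How it is judged (in metres and radians):
At the end, for the whole second after the job is handed in: The lens centre is within 18 mm horizontally of the pen's middle, the lens is level within 0.17 rad (10 degrees), and the pen is within 15 mm of where it started (horizontal distance between lens_center and work_mid below 0.018 m and angle between lens_center's own z axis and vertical below 0.17 rad and distance of work_mid from where it was at the start of the episode below 0.015 m); the robot touches nothing.
It fails at once if the lower arm with the pen is pushed away (more than 30 mm) (distance of work_mid from where it was at the start of the episode above 0.03 m).
It also fails if it takes over 48 s, if anything falls off the work surface, if the arm or the gripper's body presses on something with over 40 N, if the wrist force passes 120 N, or if a joint passes its speed limit or range.

## Working session

There is one attempt and no reset: what is moved stays moved. The work goes in short steps, Python scripts to look and compute and a tool call to move; the robot and the scene stay as the last step left them, time stands still between calls to the robot, and variables do not carry over. Pictures are saved under pics/ and viewed, at most 10 in all, crops included, and the job is handed in when it is done.

Besides the shell and the picture viewer there is one more tool, called after ">>>" by a JSON object that holds its "api" and its "payload", one argument or row to a line. drive_tool: Moves the arm, as the interface text tells. Its arguments: {"type":"object","properties":{"increments":{"type":"array","items":{"type":"array","items":{"type":"number"}}},"force":{"type":"number"}},"required":["increments"]}

```bash
mkdir -p pics; ls
python3 - <<'E'
from station import robot
import cv2,numpy as np
for n in ("top","side"):
    im=robot.read_camera(n); cv2.imwrite(f"pics/{n}0.png",im[:,:,::-1])
    c=robot.camera_info(n); print(n,np.round(c["K"],1).tolist(),np.round(c["extrinsics"],3).tolist())
s=robot.state(); print(s)
E
```

```text
pics
top [[439.1, 0.0, 280.6], [0.0, 439.1, 217.5], [0.0, 0.0, 1.0]] [[0.059, -0.998, -0.002, -245.524], [-0.969, -0.056, -0.241, 538.424], [0.24, 0.016, -0.971, 862.002], [0.0, 0.0, 0.0, 1.0]]
side [[495.3, 0.0, 284.3], [0.0, 495.3, 207.6], [0.0, 0.0, 1.0]] [[-0.897, -0.443, 0.014, 389.095], [-0.283, 0.547, -0.788, 355.018], [0.341, -0.71, -0.616, 591.281], [0.0, 0.0, 0.0, 1.0]]
{'clock': 0.1, 'joint_positions': array([ 1.09050589,  0.4178901 , -0.01030548,  1.61410374,  0.00472929,
        1.11066346, -0.05299976]), 'dq': array([ 0.00135588, -0.00124807, -0.00117625, -0.00315442, -0.0005529 ,
       -0.00099529,  0.00013483]), 'effort': array([ 1.49545704e-03, -8.52581477e+01,  6.39508758e-01, -4.26695216e+01,
       -4.89039347e-02,  1.62706536e-02, -6.77539390e-06]), 'ee_pos': array([ 265.37501391, -565.5068392 ,  204.90722885]), 'ee_rot': array([-3.06531397e+00, -6.83555222e-01,  5.19763268e-04]), 'ft_force': array([-0.99439267, -1.26618764,  0.5023376 ]), 'wrist_torque': array([-0.00785538, -0.01453646, -0.06403947]), 'finger_force': 0.0, 'finger_gap': 93.87546265753677}
```

View pics/top0.png

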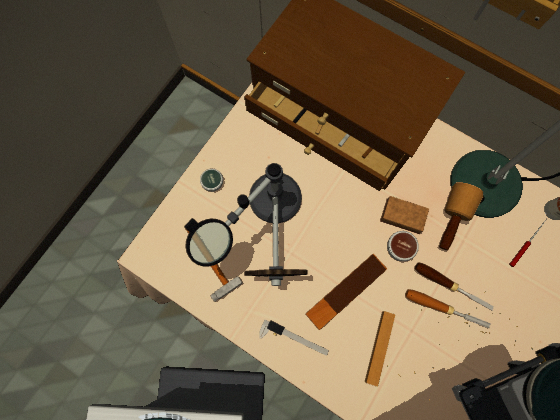

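View pics/side0.png

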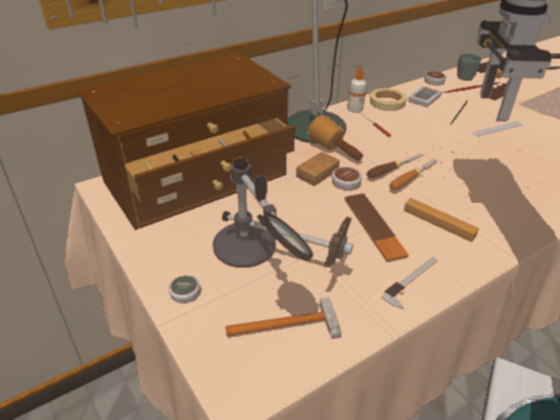

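The top view shows the post cap at (274,171), knob at (243,202), lens at (209,242), tab at about (192,226) and pen middle at (277,272). In the side view the cap is at (240,163), knob at (261,186), lens at (287,236) and pen at (340,242). I'll zoom in for precise pixels.

Run:
```python
import cv2,numpy as np
a=cv2.imread("pics/top0.png")[155:295,175:315]; b=cv2.imread("pics/side0.png")[145:285,215:355]
k=dict(fx=4,fy=4,interpolation=cv2.INTER_CUBIC)
a=cv2.resize(cv2.resize(a,None,**k),(400,400)) if 0 else cv2.resize(a,(400,400),interpolation=cv2.INTER_CUBIC)
b=cv2.resize(b,(400,400),interpolation=cv2.INTER_CUBIC)
cv2.imwrite("pics/z0.png",np.hstack([a,b]))
```

```text
(no output)
```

View pics/z0.png

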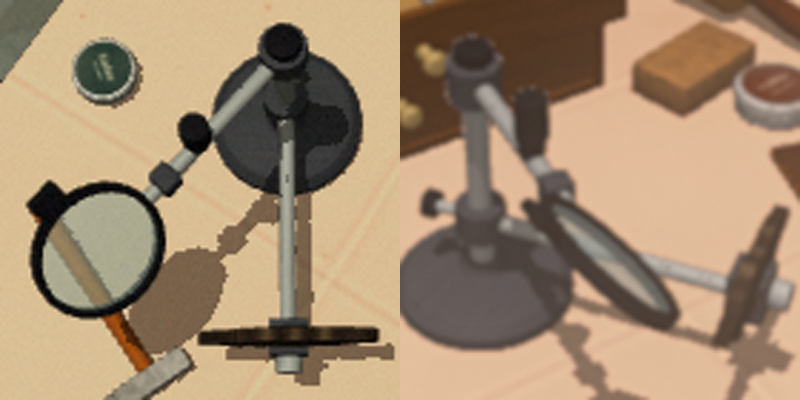

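The crops put the top-view features (full-image px) at cap (274.8,169), knob (242,200.5), lens (209,242.5), tab (192,225) and pen top (275.8,272.6). Side-view features are at cap (240.5,162.5), knob top (261,177), lens (286,237) and pen about (339,238).

```bash
cat > h.py <<'E'
from station import robot
import numpy as np,cv2
def P(n):
    c=robot.camera_info(n); return np.array(c["K"])@np.array(c["extrinsics"])[:3]
def tri(n1,p1,n2,p2):
    X=cv2.triangulatePoints(P(n1),P(n2),np.float64(p1).reshape(2,1),np.float64(p2).reshape(2,1))[:,0]; return X[:3]/X[3]
def atz(n,p,z,M=None):
    M=P(n) if M is None else M; A=np.c_[M[:,:2],-np.array([p[0],p[1],1.])]; return np.linalg.solve(A,-(M[:,2]*z+M[:,3]))[:2]
def proj(n,X,M=None):
    M=P(n) if M is None else M; x=M@np.r_[X,1]; return x[:2]/x[2]
E
python3 - <<'E'
from h import *
np.set_printoptions(precision=1,suppress=True)
f=dict(cap=((274.8,169),(240.5,162.5),192),knob=((242,200.5),(261.2,177.2),209),lens=((209,242.5),(286,237),168),pen=((275.8,272.6),(339,237.7),94))
for k,(t,s,z) in f.items(): print(k,tri("top",t,"side",s),"z-given",atz("top",t,z),atz("side",s,z))
E=np.array(robot.camera_info("top")["extrinsics"]); print(-E[:3,:3].T@E[:3,3])
# model fit: post x,y, upper dir, lower dir, tilt
from scipy.optimize import least_squares
def model(v):
    x,y,a,b,t=v; p=np.array([x,y]); u=np.array([np.cos(a),np.sin(a)]); w=np.array([np.cos(b),np.sin(b)])
    # lens x axis toward post=-u ; y = z cross x at level
    lx=np.r_[-u,0]; ly=np.cross([0,0,1],lx); 
    ly2=ly*np.cos(t)+np.array([0,0,1])*np.sin(t); lz=np.cross(lx,ly2); c=np.r_[p+180*u,168]
    return dict(cap=np.r_[p,192],knob=np.r_[p+85*u,209],lens=c,tab=c+52*ly2+5*lz,pen=np.r_[p+180*w,94]),lz,lx,ly2
obs=[("top",k,f[k][0]) for k in f]+[("side",k,f[k][1]) for k in f]+[("top","tab",(191.8,225))]
Ms={n:P(n) for n in("top","side")}
r=lambda v:np.concatenate([proj(n,model(v)[0][k],Ms[n])-p for n,k,p in obs])
c=atz("top",(274.8,169),192);l=atz("top",(209,242.5),168);q=atz("top",(275.8,272.6),94)
for t0 in(-.7,.7):
    s=least_squares(r,[*c,np.arctan2(*(l-c)[::-1]),np.arctan2(*(q-c)[::-1]),t0],loss="soft_l1")
    m=model(s.x); print(s.cost,np.round(s.x,3)); print(np.round(s.fun.reshape(-1,2),1).tolist())
    for k in m[0]: print(k,m[0][k])
    # rim ends in side view
    c0=m[0]["lens"]; print("side tab",proj("side",m[0]["tab"]),"far rim",proj("side",c0-46*m[3]))
E
```

```text
cap [ 616.  -199.   186.6] z-given [ 613.1 -199.4] [ 612.4 -191.9]
knob [ 545.6 -144.6  211.8] z-given [ 543.8 -145.1] [ 549.8 -148.4]
lens [474.  -85.3 167. ] z-given [471.4 -86.2] [475.5 -84.2]
pen [ 434.8 -210.7   83.1] z-given [ 431.9 -211.2] [ 432.3 -198.7]
[ 329.3 -228.8  965.6]
10.387775519548097 [ 613.7 -198.7    2.5   -3.1    5.9]
[[-0.4, -0.3], [0.2, -2.1], [-0.4, -1.4], [-2.2, -1.1], [1.4, -2.2], [0.2, 1.5], [1.2, -0.1], [0.8, -3.1], [-0.4, 0.4]]
cap [ 613.7 -198.7  192. ]
knob [ 547.7 -145.1  209. ]
lens [474.  -85.2 168. ]
tab [505.3 -46.6 151.8]
pen [ 433.9 -206.6   94. ]
side tab [255.3 254.8] far rim [314.  219.5]
10.167173662241385 [ 613.6 -198.1    2.5   -3.1    0.8]
[[-0.7, -0.3], [0.0, -1.9], [-0.4, -1.1], [-2.3, -1.1], [1.3, -2.0], [0.3, 1.6], [1.6, 0.0], [0.9, -3.0], [0.0, -0.0]]
cap [ 613.6 -198.1  192. ]
knob [ 547.4 -144.8  209. ]
lens [473.4 -85.2 168. ]
tab [493.7 -60.1 209. ]
pen [ 433.8 -206.5   94. ]
side tab [266.7 220.8] far rim [306.4 248. ]
```

Model fit: post (613.5,-199), knob (546,-145, ~209), lens raised about 0.8 rad on the tab side, and the swing needed is about 0.74 rad counterclockwise. I'll lift and move toward the knob.

>>> {"api": "drive_tool", "payload": {
  "increments": [
    [0,0,-0.04,0,0,0,0.094],
    [0,0,-0.04,0,0,0,0.094],
    [0.03,-0.018,0,0,0,0,0.094],
    [0.03,-0.018,0,0,0,0,0.094],
    [0.03,-0.018,0,0,0,0,0.094],
    [0.03,-0.018,0,0,0,0,0.094],
    [0.03,-0.018,0,0,0,0,0.094],
    [0.03,-0.018,0,0,0,0,0.094],
    [0.03,-0.018,0,0,0,0,0.094],
    [0.03,-0.018,0,0,0,0,0.094],
    [0.03,-0.018,0,0,0,0,0.094],
    [0.03,-0.018,0,0,0,0,0.094]
  ],
  "force": 20
}}

```text
clock: 1.3
ee_pos: [461.1, -274.0, 285.3]
ee_rot: [-3.066, -0.684, 0.001]
ft_force: [-0.7, -0.4, 1.0]
finger_gap: 94.1
finger_force: 0.0
```

>>> {"api": "drive_tool", "payload": {
  "increments": [
    [0.03,-0.018,0,0,0,0,0.094],
    [0.03,-0.018,0,0,0,0,0.094],
    [0,0,0,0,0,0.14,0.094],
    [0,0,0,0,0,0.14,0.094],
    [0,0,0,0,0,0.14,0.094],
    [0,0,0,0,0,0.14,0.094],
    [0,0,0,0,0,0.14,0.094],
    [0,0,0,0,0,0.14,0.094],
    [0,0,0,0,0,0.14,0.094],
    [0,0,0,0,0,0.136,0.094],
    [0,0,0,0,0,0,0.094]
  ]
}}

```text
clock: 2.4
ee_pos: [499.6, -217.2, 285.2]
ee_rot: [2.962, -1.047, -0.001]
ft_force: [0.1, -0.2, 0.4]
finger_gap: 94.0
finger_force: 0.0
```

>>> {"api": "drive_tool", "payload": {
  "increments": [
    [-0.005,-0.043,0,0,0,0,0.094],
    [-0.004,-0.042,0,0,0,0,0.094],
    [0,0,0,0,0,0,0.094]
  ]
}}

```text
clock: 2.7
ee_pos: [548.0, -140.0, 285.1]
ee_rot: [-2.967, 1.026, 0.001]
ft_force: [-0.9, 0.6, 0.6]
finger_gap: 94.6
finger_force: 0.0
```

Run:
```python
from h import *
np.set_printoptions(precision=1,suppress=True)
M=P("wrist"); im=robot.read_camera("wrist"); np.save("Mw1.npy",M); cv2.imwrite("pics/w1.png",im[:,:,::-1])
print(robot.state()["ee_pos"],robot.state()["joint_positions"])
for n,X in dict(cap=(613.5,-199,192),knob=(546.5,-145,209),lens=(473,-86,168),pen=(433,-210,94)).items(): print(n,proj("",X,M))
```

```text
[ 546.8 -142.8  285. ] [ 0.4  0.3 -0.2  1.7  0.   1.2 -2.1]
cap [280.9 101.9]
knob [279.1 219.4]
lens [276.8 302.2]
pen [385.9 232. ]
```

View pics/w1.png

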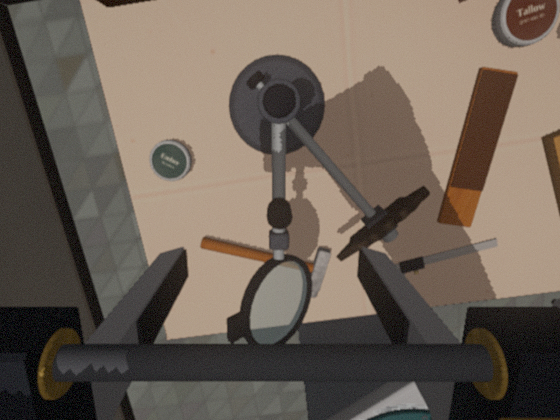

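The wrist view shows the knob top at about (279,214), cap (281,101), lens (276,303), and pen from (342,255) to (427,190), middle (384,222). These are close to the predictions. I'll triangulate with the wrist and top views.

Run:
```python
from h import *
np.set_printoptions(precision=1,suppress=True)
M=np.load("Mw1.npy");T=P("top");S=P("side")
def t2(A,p,B,q):
    X=cv2.triangulatePoints(A,B,np.float64(p).reshape(2,1),np.float64(q).reshape(2,1))[:,0]; return X[:3]/X[3]
for n,w,t,s,z in (("cap",(280.5,101),(274.8,169),(240.5,162.5),192),("knob",(279,214),(242,200.5),(261.2,177.2),209),("lens",(276,303),(209,242.5),(286,237),168),("pen",(384.3,222),(275.8,272.6),(339,237.7),94)):
    print(n,t2(M,w,T,t),t2(M,w,S,s),"z",atz("",w,z,M),atz("",t,z,T))
print(robot.state()["ee_pos"],robot.state()["ee_rot"])
```

```text
cap [ 614.2 -199.3  189. ] [ 615.5 -198.5  187.3] z [ 614.2 -199.2] [ 613.1 -199.4]
knob [ 547.2 -144.5  196.7] [ 549.7 -147.8  209.4] z [ 550.  -147.6] [ 543.8 -145.1]
lens [471.9 -85.3 166.5] [474.6 -84.2 168.6] z [472.8 -84.9] [471.4 -86.2]
pen [ 434.6 -213.    74.8] [ 437.4 -215.8   78.6] z [ 443.9 -215. ] [ 431.9 -211.2]
[ 546.8 -142.8  285. ] [-3.  1.  0.]
```

>>> {"api": "drive_tool", "payload": {
  "increments": [
    [0.003,0.002,0.03,0,0,0,0.094],
    [0,0,0.03,0,0,0,0.094],
    [0,0,0.025,0,0,0,0.094],
    [0,0,0.018,0,0,0,0.094],
    [0,0,0,0,0,0,0.094],
    [0,0,0,0,0,0,0.015],
    [0,0,0,0,0,0,0.015],
    [0,0,0,0,0,0,0.015],
    [0,0,0,0,0,0,0.015],
    [0,0,0,0,0,0,0.015],
    [0,0,0,0,0,0,0.015],
    [0,0,0,0,0,0,0.015]
  ],
  "force": 20
}}

```text
clock: 3.95
ee_pos: [547.0, -148.9, 182.5]
ee_rot: [-2.963, 1.043, -0.0]
ft_force: [-0.3, 0.0, 0.0]
finger_gap: 41.2
finger_force: 0.0
```

>>> {"api": "drive_tool", "payload": {
  "increments": [
    [0,0,0,0,0,0,0.015],
    [0,0,0,0,0,0,0.015],
    [0,0,0,0,0,0,0.015],
    [0,0,0,0,0,0,0.015],
    [0,0,0,0,0,0,0.015],
    [0,0,0,0,0,0,0.015]
  ]
}}

```text
clock: 4.55
ee_pos: [547.2, -148.3, 182.4]
ee_rot: [-2.963, 1.042, -0.0]
ft_force: [2.8, 3.5, -1.2]
finger_gap: 19.5
finger_force: 20.0
```

>>> {"api": "drive_tool", "payload": {
  "increments": [
    [0.00015,0.00504,0,0,0,-0.06,0.015],
    [0.00015,0.00504,0,0,0,-0.06,0.015],
    [0.00015,0.00504,0,0,0,-0.06,0.015],
    [0.00015,0.00504,0,0,0,-0.06,0.015],
    [0.00015,0.00504,0,0,0,-0.06,0.015],
    [0.00015,0.00504,0,0,0,-0.06,0.015],
    [0.00015,0.00504,0,0,0,-0.06,0.015],
    [0.00015,0.00504,0,0,0,-0.06,0.015],
    [0.00015,0.00504,0,0,0,-0.06,0.015],
    [0.00015,0.00504,0,0,0,-0.06,0.015],
    [0.00015,0.00504,0,0,0,-0.06,0.015],
    [0,0,0,0,0,0,0.015]
  ]
}}

```text
clock: 5.75
ee_pos: [530.5, -200.0, 182.6]
ee_rot: [-3.141, 0.023, -0.007]
ft_force: [18.2, -0.2, -12.0]
finger_gap: 19.3
finger_force: 20.0
```

Run:
```python
from h import *
np.set_printoptions(precision=1,suppress=True)
s=robot.state();print(s["ee_pos"],s["ee_rot"],s["ft_force"])
im={n:robot.read_camera(n)[:,:,::-1] for n in("top","side")}
a=im["top"][155:295,205:345];b=im["side"][145:285,215:355]
cv2.imwrite("pics/z2.png",np.hstack([cv2.resize(x,(400,400),interpolation=cv2.INTER_CUBIC) for x in(a,b)]))
for y in(-205,-213,-217): print(y,proj("top",(434,y,168)),proj("top",(434,y,94)))
```

```text
[ 530.5 -200.   182.6] [-3.1  0.  -0. ] [ 18.2  -0.2 -12. ]
-205 [271.9 266.4] [272.7 271.4]
-213 [276.3 266.7] [276.8 271.6]
-217 [278.5 266.8] [278.8 271.7]
```

View pics/z2.png

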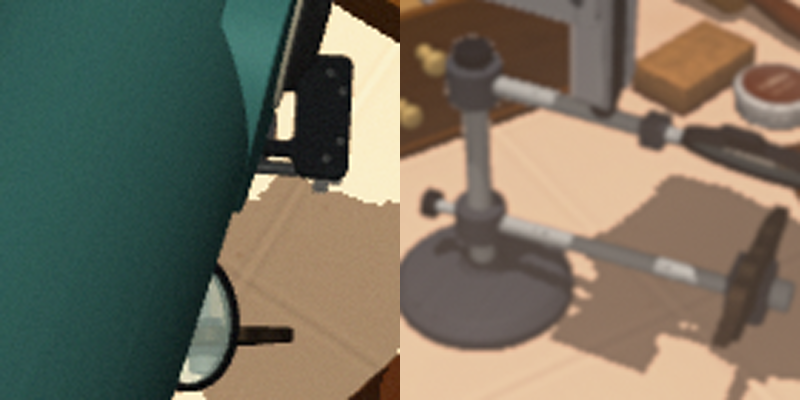

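The side view shows the arm swung over nearly to the pen, with the pen unmoved. I'll finish the swing, release, lift, and move aside to look.

>>> {"api": "drive_tool", "payload": {
  "increments": [
    [0.0005,0.0034,0,0,0,-0.04,0.015],
    [0.0005,0.0034,0,0,0,-0.04,0.015],
    [0,0,0,0,0,0,0.015],
    [0,0,0,0,0,0,0.06],
    [0,0,0,0,0,0,0.06],
    [0,0,0,0,0,0,0.06],
    [0,0,0,0,0,0,0.06],
    [0,0,0,0,0,0,0.06],
    [0,0,0,0,0,0,0.06],
    [0,0,-0.03,0,0,0,0.06],
    [0,0,-0.04,0,0,0,0.06],
    [0,0,-0.04,0,0,0,0.06]
  ]
}}

```text
clock: 7.05
ee_pos: [529.1, -206.7, 293.7]
ee_rot: [-3.14, -0.099, 0.001]
ft_force: [0.5, -0.6, 0.1]
finger_gap: 60.1
finger_force: 0.0
```

>>> {"api": "drive_tool", "payload": {
  "increments": [
    [-0.015,-0.04,0,0,0,0,0],
    [-0.015,-0.04,0,0,0,0,0],
    [-0.015,-0.04,0,0,0,0,0],
    [-0.015,-0.04,0,0,0,0,0],
    [0,0,0,0,0,0,0]
  ]
}}

```text
clock: 7.55
ee_pos: [458.1, -46.5, 293.1]
ee_rot: [3.139, 0.107, 0.001]
ft_force: [0.3, -0.2, 0.8]
finger_gap: 23.3
finger_force: 0.0
```

Run:
```python
from h import *
np.set_printoptions(precision=3,suppress=True)
s=robot.state();print(s["ee_pos"],s["ee_rot"],s["ft_force"])
M=P("wrist");np.save("Mw3.npy",M)
im={n:robot.read_camera(n)[:,:,::-1] for n in("top","side","wrist")}
a=im["top"][155:295,205:345];b=im["side"][145:285,255:395]
cv2.imwrite("pics/z3.png",np.hstack([cv2.resize(x,(400,400),interpolation=cv2.INTER_CUBIC) for x in(a,b)])); cv2.imwrite("pics/w3.png",im["wrist"])
```

```text
[458.15  -46.536 293.099] [3.139 0.107 0.001] [ 0.251 -0.221  0.837]
```

View pics/z3.png

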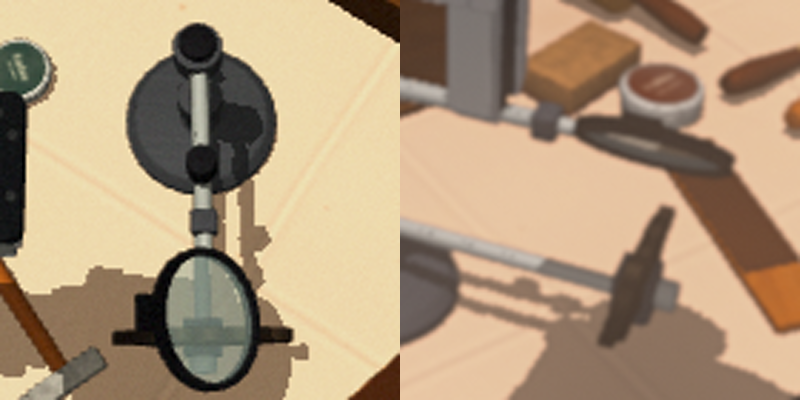

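View pics/w3.png

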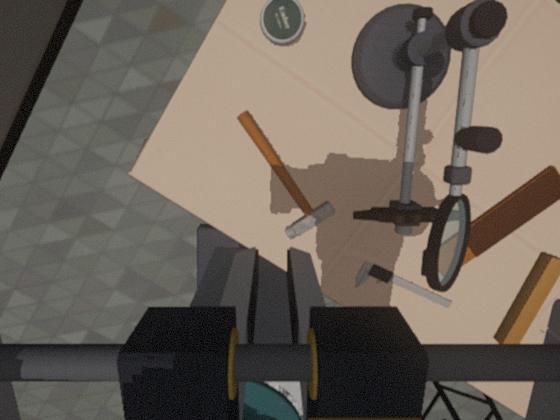

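The lens centre is at crop (208,319), full px (277.8,266.7), or y ≈ -215. The pen middle is at full px (275.9,272.3), y ≈ -211, and it hasn't moved. The lens is still tilted with the tab side (left) up. I'll move over the tab with closed fingers.

>>> {"api": "drive_tool", "payload": {
  "increments": [
    [-0.009,0.031,0,0,0,0,0],
    [-0.009,0.031,0,0,0,0,0],
    [-0.009,0.031,0,0,0,0,0],
    [-0.0085,0.0305,0,0,0,0,0],
    [0,0,0,0,0,0,0],
    [0,0,0.03,0,0,0,0],
    [0,0,0.025,0,0,0,0],
    [0,0,0,0,0,0,0],
    [0,0,0,0,0,0,0]
  ]
}}

```text
clock: 8.6
ee_pos: [432.1, -176.7, 237.9]
ee_rot: [-3.14, -0.098, 0.001]
ft_force: [0.6, 1.3, 1.8]
finger_gap: 0.5
finger_force: 0.0
```

>>> {"api": "drive_tool", "payload": {
  "increments": [
    [-0.001,-0.005,0.008,0,0,0,0],
    [0,0,0.008,0,0,0,0],
    [0,0,0.008,0,0,0,0],
    [0,0,0.007,0,0,0,0],
    [0,0,0.007,0,0,0,0],
    [0,0,0.007,0,0,0,0],
    [0,0,0.006,0,0,0,0],
    [0,0,0.005,0,0,0,0],
    [0,0,0,0,0,0,0]
  ]
}}

```text
clock: 9.5
ee_pos: [430.4, -171.4, 180.8]
ee_rot: [-3.14, -0.099, 0.001]
ft_force: [-0.2, 2.6, -0.1]
finger_gap: 0.7
finger_force: 0.4
```

>>> {"api": "drive_tool", "payload": {
  "increments": [
    [0,0,0.004,0,0,0,0],
    [0,0,0.004,0,0,0,0],
    [0,0,0,0,0,0,0],
    [0,0,-0.03,0,0,0,0],
    [0,0,-0.04,0,0,0,0],
    [0,0,-0.04,0,0,0,0],
    [-0.015,-0.04,0,0,0,0,0],
    [-0.015,-0.04,0,0,0,0,0],
    [-0.015,-0.04,0,0,0,0,0],
    [-0.015,-0.04,0,0,0,0,0],
    [0,0,0,0,0,0,0]
  ]
}}

```text
clock: 10.6
ee_pos: [359.5, -12.3, 284.0]
ee_rot: [3.138, 0.106, 0.003]
ft_force: [1.0, -1.0, 0.2]
finger_gap: 0.7
finger_force: 0.0
```

Run:
```python
from h import *
np.set_printoptions(precision=3,suppress=True)
s=robot.state();print(s["ee_pos"],s["ft_force"])
im={n:robot.read_camera(n)[:,:,::-1] for n in("top","side")}
a=im["top"][155:295,205:345];b=im["side"][145:285,255:395]
# predicted outlines: lens level disc at post + arm angle
def ring(n,c,t,z0):
    u=np.array([-np.cos(.08),-np.sin(.08),0]);lx=-u;ly=np.cross([0,0,1],lx);l2=ly*np.cos(t)+np.array([0,0,1])*np.sin(t);lz=np.cross(lx,l2)
    th=np.linspace(0,2*np.pi,73);return np.array([proj(n,np.array(c)+46*np.cos(q)*lx+46*np.sin(q)*l2+z0*lz) for q in th])
out=[]
for n,x,o in(("top",a,(205,155)),("side",b,(255,145))):
    x=cv2.resize(x,(400,400),interpolation=cv2.INTER_CUBIC)
    r=(ring(n,(434.5,-213,168),0,5)-o)*400/140+1
    cv2.polylines(x,[np.int32(r)],True,(0,0,255),1);out.append(x)
cv2.imwrite("pics/z4.png",np.hstack(out))
```

```text
[359.527 -12.341 284.042] [ 0.951 -1.013  0.249]
```

View pics/z4.png

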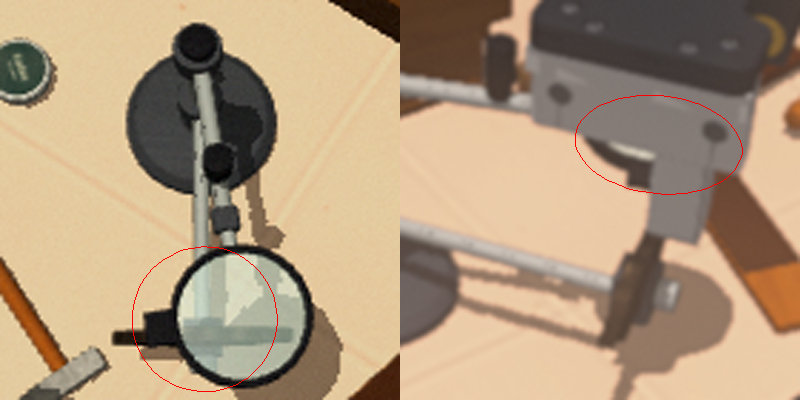

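The push swung the arm: the lens centre is now at crop (243,315), full px (290,265), about 25 mm past the pen. It looks near level. I'll measure and re-swing via the knob.

Run:
```python
from h import *
np.set_printoptions(precision=3,suppress=True)
im=robot.read_camera("top")
post=np.array([614,-199.2])
l=atz("top",(205+243/2.857,155+315/2.857),168); k=atz("top",(205+217/2.857,155+160/2.857),204)
print("lens",l,"knob",k)
for q in(l,k):
    d=q-post; print(np.hypot(*d),np.arctan2(-d[1],-d[0]))
# glass+frame ellipse: dark frame outer contour
g=cv2.cvtColor(im,cv2.COLOR_RGB2GRAY)[230:300,255:325]; m=(g<60).astype(np.uint8)
cs,_=cv2.findContours(m,cv2.RETR_CCOMP,cv2.CHAIN_APPROX_NONE)
for c in cs:
    if len(c)>60: print(len(c),cv2.fitEllipse(c),cv2.boundingRect(c))
s=robot.state();print(s["clock"])
```

```text
lens [ 438.097 -237.799] knob [ 529.714 -215.866]
180.08843659453774 0.21600986875389658
85.9179619996569 0.19521007841536347
158 ((32.07289123535156, 35.75215530395508), (47.86384582519531, 56.13740921020508), 81.0015640258789) (0, 11, 60, 50)
129 ((34.14815139770508, 35.25038528442383), (45.54288864135742, 46.289085388183594), 106.47235870361328) (11, 12, 47, 47)
10.75
```

>>> {"api": "drive_tool", "payload": {
  "increments": [
    [0.0225,0.0308,0,0,0,0,0.06],
    [0.0225,0.0308,0,0,0,0,0.06],
    [0.0225,0.0308,0,0,0,0,0.06],
    [0.0225,0.0308,0,0,0,0,0.06],
    [0.0225,0.0308,0,0,0,0,0.06],
    [0.0225,0.0308,0,0,0,0,0.06],
    [0.0225,0.0308,0,0,0,0,0.06],
    [0,0,0,0,0,-0.14,0.06],
    [0,0,0,0,0,0,0.06],
    [0,0,0,0,0,0,0.06]
  ]
}}

```text
clock: 11.75
ee_pos: [531.1, -221.4, 282.9]
ee_rot: [-3.126, -0.311, 0.001]
ft_force: [-0.5, -0.6, 0.0]
finger_gap: 59.9
finger_force: 0.0
```

>>> {"api": "drive_tool", "payload": {
  "increments": [
    [0.001,-0.0045,0.03,0,0,0,0.06],
    [0,0,0.03,0,0,0,0.06],
    [0,0,0.025,0,0,0,0.06],
    [0,0,0.016,0,0,0,0.06],
    [0,0,0,0,0,0,0.06],
    [0,0,0,0,0,0,0.015],
    [0,0,0,0,0,0,0.015],
    [0,0,0,0,0,0,0.015],
    [0,0,0,0,0,0,0.015],
    [0,0,0,0,0,0,0.015],
    [0,0,0,0,0,0,0.015],
    [0,0,0,0,0,0,0.015]
  ]
}}

```text
clock: 12.95
ee_pos: [531.5, -216.4, 182.7]
ee_rot: [3.125, 0.318, 0.0]
ft_force: [-0.8, -1.4, 3.4]
finger_gap: 19.6
finger_force: 20.0
```

>>> {"api": "drive_tool", "payload": {
  "increments": [
    [0,-0.0029,0,0,0,0.035,0.015],
    [0,-0.0029,0,0,0,0.035,0.015],
    [0,-0.0029,0,0,0,0.035,0.015],
    [0,-0.0029,0,0,0,0.035,0.015],
    [0,0,0,0,0,0,0.015],
    [0,0,0,0,0,0,0.015]
  ]
}}

```text
clock: 13.55
ee_pos: [529.8, -205.0, 182.7]
ee_rot: [3.14, 0.1, 0.001]
ft_force: [-0.8, -2.8, 4.6]
finger_gap: 19.5
finger_force: 20.0
```

>>> {"api": "drive_tool", "payload": {
  "increments": [
    [0,0,0,0,0,0,0.06],
    [0,0,0,0,0,0,0.06],
    [0,0,0,0,0,0,0.06],
    [0,0,0,0,0,0,0.06],
    [0,0,0,0,0,0,0.06],
    [0,0,0,0,0,0,0.06],
    [0,0,-0.03,0,0,0,0.06],
    [0,0,-0.04,0,0,0,0.06],
    [0,0,-0.04,0,0,0,0.06]
  ]
}}

```text
clock: 14.45
ee_pos: [529.4, -204.6, 293.7]
ee_rot: [-3.14, -0.099, 0.001]
ft_force: [0.7, -0.5, 0.3]
finger_gap: 60.1
finger_force: 0.0
```

>>> {"api": "drive_tool", "payload": {
  "increments": [
    [-0.026,0.042,0,0,0,0,0],
    [-0.026,0.042,0,0,0,0,0],
    [-0.026,0.042,0,0,0,0,0],
    [-0.026,0.042,0,0,0,0,0],
    [-0.026,0.042,0,0,0,0,0],
    [0,0.042,0,0,0,0,0],
    [0,0,0,0,0,0,0]
  ]
}}

```text
clock: 15.15
ee_pos: [413.3, -469.4, 291.5]
ee_rot: [3.14, 0.089, -0.002]
ft_force: [-0.1, 0.8, -0.3]
finger_gap: 7.3
finger_force: 0.0
```

Run:
```python
from h import *
s=robot.state();print(s["ee_pos"],s["ft_force"])
def ring(n,c,t,z0):
    u=np.array([-np.cos(.075),-np.sin(.075),0]);lx=-u;ly=np.cross([0,0,1],lx);l2=ly*np.cos(t)+np.array([0,0,1])*np.sin(t);lz=np.cross(lx,l2)
    return np.array([proj(n,np.array(c)+46*np.cos(q)*lx+46*np.sin(q)*l2+z0*lz) for q in np.linspace(0,2*np.pi,73)])
out=[]
for n,o in(("top",(205,155)),("side",(255,145))):
    im=robot.read_camera(n)[:,:,::-1]; cv2.imwrite(f"pics/raw5{n}.png",im)
    x=cv2.resize(im[o[1]:o[1]+140,o[0]:o[0]+140],(400,400),interpolation=cv2.INTER_CUBIC)
    r=(ring(n,(434.5,-212,168),0,5)-o)*400/140+1
    cv2.polylines(x,[np.int32(r)],True,(0,0,255),1);out.append(x)
cv2.imwrite("pics/z5.png",np.hstack(out))
```

```text
[ 413.33480675 -469.3584208   291.46943717] [-0.13106993  0.76789219 -0.25488179]
```

View pics/z5.png

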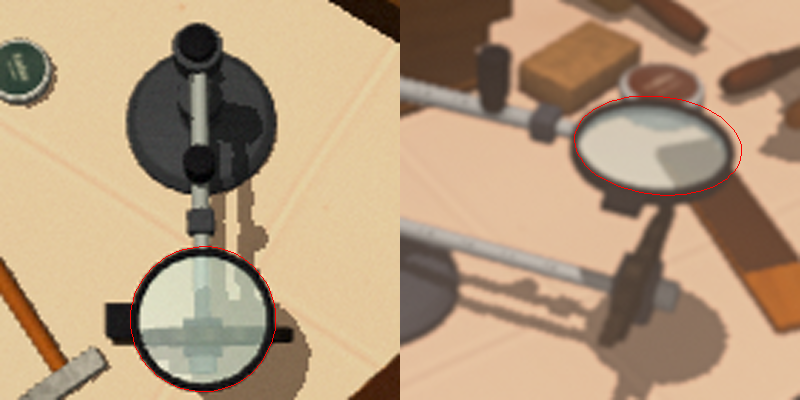

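The top view shows the lens circle centred at crop (203,319) and the pen spanning 112–293 (middle 202.5), so it's well aligned. In the side view the level ring nearly matches the lens; I'll quantify the tilt from the glass ellipse.

Run:
```python
from h import *
np.set_printoptions(precision=3,suppress=True)
from scipy.optimize import least_squares
al=.072; u=np.array([-np.cos(al),-np.sin(al),0]);lx=-u;ly=np.cross([0,0,1],lx)
Ms={n:P(n) for n in("top","side")}
def ring(n,c,t,R):
    l2=ly*np.cos(t)+np.array([0,0,1])*np.sin(t)
    q=np.linspace(0,2*np.pi,60,endpoint=False)
    return np.array([proj(n,np.array(c)+R*np.cos(a)*lx+R*np.sin(a)*l2,Ms[n]) for a in q])
for n,seed in(("side",(300+0,190)),("top",(262,258))):
    im=cv2.imread(f"pics/raw5{n}.png"); g=cv2.cvtColor(im,cv2.COLOR_BGR2GRAY)
    x0,y0,x1,y1=(308,172,380,222) if n=="side" else (248,236,306,296)
    m=np.zeros_like(g); m[y0:y1,x0:x1]=(g[y0:y1,x0:x1]<75)*255
    cs,h=cv2.findContours(m,cv2.RETR_CCOMP,cv2.CHAIN_APPROX_NONE)
    c=max((c for c,hh in zip(cs,h[0]) if hh[3]>=0),key=cv2.contourArea)
    e=cv2.fitEllipse(cv2.convexHull(c)); print(n,len(c),e,"ratio",e[1][0]/e[1][1])
    for t in(-.3,-.17,-.1,0,.1,.17,.3):
        f=cv2.fitEllipse(np.float32(ring(n,(434.5,-212,168),t,42))); print("  ",t,round(f[1][0]/f[1][1],3),np.round(f[1],1),round(f[2],1))
```

```text
Traceback (most recent call last):
ValueError: max() iterable argument is empty
```

Run:
```python
from h import *
al=.072; lx=np.array([np.cos(al),np.sin(al),0]);ly=np.cross([0,0,1],lx)
M=P("side")
def ring(t,R):
    l2=ly*np.cos(t)+np.array([0,0,1])*np.sin(t)
    return np.float32([proj("",np.array((434.5,-212,168))+R*np.cos(a)*lx+R*np.sin(a)*l2,M) for a in np.linspace(0,6.28,60)])
g=cv2.cvtColor(cv2.imread("pics/raw5side.png"),cv2.COLOR_BGR2GRAY)[170:225,305:385]
for th in(80,90,100,110,120):
    cs,h=cv2.findContours((g<th).astype(np.uint8),cv2.RETR_CCOMP,cv2.CHAIN_APPROX_NONE)
    for c,hh in zip(cs,h[0]):
        if hh[3]>=0 and cv2.contourArea(c)>500:
            e=cv2.fitEllipse(cv2.convexHull(c)); print(th,np.round([e[0][0]+305,e[0][1]+170,*e[1],e[2],e[1][0]/e[1][1]],3))
for t in(-.3,-.17,-.1,0,.1,.17,.3):
    e=cv2.fitEllipse(ring(t,42)); print("  ",t,np.round([*e[0],*e[1],e[2],e[1][0]/e[1][1]],3))
```

```text
90 [342.728 196.535  31.051  54.093  95.656   0.574]
100 [342.677 196.596  30.669  53.5    95.893   0.573]
110 [342.703 196.664  30.082  53.009  95.616   0.567]
120 [342.468 196.546  29.48   52.704  95.503   0.559]
   -0.3 [344.776 198.016  42.318  53.33   89.678   0.794]
   -0.17 [344.735 198.05   38.037  53.33   92.884   0.713]
   -0.1 [344.718 198.051  35.459  53.33   94.293   0.665]
   0 [344.698 198.029  31.476  53.331  96.037   0.59 ]
   0.1 [344.686 197.981  27.175  53.332  97.546   0.51 ]
   0.17 [344.683 197.934  23.997  53.333  98.499   0.45 ]
   0.3 [3.44686e+02 1.97819e+02 1.77920e+01 5.33330e+01 1.00105e+02 3.34000e-01]
```

The tilt is about 0.02 rad, the lens is centred within a few mm, the pen hasn't moved and the arm is clear. Handing in.

```bash
python3 -c "
from station import robot
print(robot.close_job())"
```

```text
the job is handed in; nothing more can be done
None
```

The job is handed in, with no verdict returned: by my last pictures the lens is within about 5 mm of straight above the pen and level to about 0.03 rad, the pen has not visibly moved, and the gripper is clear; leveling the lens knocked the upper arm about 25 mm past the pen, so I swung it back.

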